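# Sanitising the shared condiments at closing time

### The job

Run the closing-time sanitising load: lift the UV cabinet's smoked door by its bar until the stay locks and holds it up, stand every shaker and spice jar that is out on the worktop upright on the wire tray, and lean the chopping board sideways against the wire rest at the left-hand end of the tray, its foot on the floor in the gap between rest and wall. Then draw the orange catch towards you so that the door comes down, gently press the door fully shut, and last of all turn the timer dial clockwise to its fifth click counted from the red off mark (pointer straight back). Leave the other things on the worktop where they are.

Things in the scene. Friction and masses are not known exactly. Their poses are not given: they have to be found in the camera images.
- cabinet: fixed white UV cabinet, 375 mm wide; origin on the worktop under its middle, x away from the robot, y left. In its frame (mm): open-topped chamber inside x -77..77, y -87..182, walls 8 thick, tops at z 105, wire tray floor at z 12; control pod x -85..85, y -185..-113, top z 90, with dial and catch; door hinge x 85, z 105
- door (a joint): angle of the smoked lift-up hood door (172 deep, 285 wide, 40 mm high above the walls): 0 shut, grows as it is raised, end stop 1.60. Past about 1.52 a bolt springs under its stay; let go, it stands locked near 1.49, behind the chamber. Lifting takes up to 6 N at the bar. Unlocked it sinks slowly (about 5 s) and stops ajar at 0.05 to 0.2; press it shut with a few N, it stays
- door_handle (a point): centre of the door's round steel bar handle, 12 mm thick, 140 long along the cabinet's y, carried on two posts 62 mm either side of the centre; 34 mm free between the bar and the door's front face; it stands 212 mm in front of the hinge line and 12 mm above it when shut. The bar turns between the fingers as the door rises.
- door_hinge (a point): middle of the door's hinge axis, which runs along the cabinet's y
- catch (a joint): draw of the stay's catch in m: 0 sprung home, grows towards the robot (cabinet -x), 0.015 at its stop. Drawn 12 mm or more while the door is locked it frees the door, which starts to sink at once; hold it about 1 s, then let it spring back. 3 N to start, 7 N fully drawn.
- catch_tab (a point): centre of the top of the orange catch tab, an upright plate 8 mm along x, 24 along y, standing 35 mm proud of the pod's top; push its rear face towards the robot with closed fingertips (80 mm free behind it to the hinge line); the sinking door passes 40 mm to its left, so keep the hand over the pod or to its right
- dial (a joint): angle of the timer dial: 0 at the off stop (red mark, pointer to the front left), grows clockwise seen from above, a ball detent clicks every 30 deg (0.524 rad), 10 clicks in all; fifth click = 2.618, pointer straight away from the robot (cabinet +x). It turns both ways and snaps into the nearest click when let go. It may have been left up to two clicks on.
- dial_grip (a point): centre of the dial's grip bar, on its axis: bar 46 long, 12 thick, 28 high (14 mm above and below this point) on a skirt 46 mm across, so the tips may reach 12 mm below this point; the bar lies along this frame's x, its red pointer end is +x; 40 mm free round the axis
- jar_area (a point): centre of the tray's floor for jars, 12 mm above the worktop, axes as the cabinet's; free floor x -77..77, y -112..112 mm from it, so four jars stand in two rows and two columns
- board_foot (a point): point of the tray's floor where the middle of the board's lower edge belongs, axes as the cabinet's. A foot ledge 8 mm high runs along x, its near face 7 mm to the left (+y) of this point, against the chamber's left wall; the rest is to the right (-y), so the board's top leans to the right.
- board_rest: two wire hoops of 6 mm steel for the board to lean on, fixed upright in the chamber 28 mm to the right of board_foot, between board and jars; origin on the cabinet's base under them
- rest_top (a point): middle of the rest's upper edge on the board's side, 85 mm above the worktop (top of the wire 88), 25 mm to the right of board_foot
- board: small light-wood chopping board with two dark stripes, 10 thick (own x) x 135 wide (own y) x 105 high (own z) mm, 130 g, origin at the middle of its lower edge; at the start it stands upright in the slot of its drying stand, edge-on to the robot
- stand: loose wooden drying stand, 0.8 kg, base 75 x 160 x 12 mm with two pairs of pegs 65 mm high that hold the board upright in a slot 15 mm wide across its x
- salt_shaker: glass shaker with white contents and a grey cap, 47 across x 83 mm high (to grasp, it behaves as a square block of 36 mm with sides along its x and y), 160 g, origin at the centre of its underside
- pepper_shaker: glass shaker with brown-grey contents and a grey cap, sizes as the salt shaker
- sugar_jar: round spice jar with a dark cap and green label, 44 across x 105 mm high, 110 g, origin at the centre of its underside
- cinnamon_jar: round spice jar with a red cap and brown label, 45 across x 106 mm high, 110 g, origin at the centre of its underside
- mug_a: white mug with a green band, a bystander, 82 mm across, 94 high
- yoghurt: yoghurt tub, a bystander, 72 x 71 x 72 mm
- chalk_pen: white pen lying on the worktop, a bystander, 145 mm long

How it is judged (in metres and radians):
On the way, in this order (a step that is already met when the one before it is completed fails the run):
1. the door is raised and stands locked on its stay, the catch sprung home, the robot off it (value of joint door above 1.43 rad and value of joint catch below 0.004 m and contact force between the fingers and door below 0.3 N), for 0.4 s.
2. with the door up, every jar stands on the tray and the board leans on its rest (value of joint door above 1.43 rad and x of salt_shaker in the frame of jar_area between -0.063 and 0.063 m and y of salt_shaker in the frame of jar_area between -0.092 and 0.092 m and z of each of salt_shaker, pepper_shaker, sugar_jar, cinnamon_jar in the frame of jar_area below 0.012 m and angle between each of salt_shaker, pepper_shaker, sugar_jar, cinnamon_jar's own z axis and vertical below 0.15 rad and x of pepper_shaker in the frame of jar_area between -0.063 and 0.063 m and y of pepper_shaker in the frame of jar_area between -0.092 and 0.092 m and x of sugar_jar in the frame of jar_area between -0.063 and 0.063 m and y of sugar_jar in the frame of jar_area between -0.092 and 0.092 m and x of cinnamon_jar in the frame of jar_area between -0.063 and 0.063 m and y of cinnamon_jar in the frame of jar_area between -0.092 and 0.092 m and x of board in the frame of board_foot between -0.016 and 0.016 m and y of board in the frame of board_foot between -0.02 and 0.02 m and z of board in the frame of board_foot below 0.012 m and angle between board's own z axis and vertical between 0.12 and 0.45 rad and contact force between board and board_rest above 0.03 N), for 0.4 s.
3. the door is fully shut (value of joint door below 0.03 rad), for 0.3 s.
4. the dial is at its fifth click (value of joint dial between 2.448 and 2.788 rad), for 0.3 s.
At the end, for the whole second after the job is handed in: Jars upright on the tray (0.15 rad), centres within 63 mm (x), 92 mm (y) of jar_area; board on the floor within 16 mm (x), 20 mm (y) of board_foot, tilted 0.12 to 0.45 rad, touching the rest; door shut (under 0.03 rad), catch home; dial 2.618 within 0.17 rad; all at rest (all of step 4 and x of salt_shaker in the frame of jar_area between -0.063 and 0.063 m and y of salt_shaker in the frame of jar_area between -0.092 and 0.092 m and z of each of salt_shaker, pepper_shaker, sugar_jar, cinnamon_jar in the frame of jar_area below 0.012 m and angle between each of salt_shaker, pepper_shaker, sugar_jar, cinnamon_jar's own z axis and vertical below 0.15 rad and x of pepper_shaker in the frame of jar_area between -0.063 and 0.063 m and y of pepper_shaker in the frame of jar_area between -0.092 and 0.092 m and x of sugar_jar in the frame of jar_area between -0.063 and 0.063 m and y of sugar_jar in the frame of jar_area between -0.092 and 0.092 m and x of cinnamon_jar in the frame of jar_area between -0.063 and 0.063 m and y of cinnamon_jar in the frame of jar_area between -0.092 and 0.092 m and x of board in the frame of board_foot between -0.016 and 0.016 m and y of board in the frame of board_foot between -0.02 and 0.02 m and z of board in the frame of board_foot below 0.012 m and angle between board's own z axis and vertical between 0.12 and 0.45 rad and contact force between board and board_rest above 0.03 N and linear speed of each of salt_shaker, pepper_shaker, sugar_jar, cinnamon_jar, board below 0.02 m/s and value of joint door below 0.03 rad and value of joint catch below 0.004 m and velocity of joint dial below 0.1 rad/s).
It fails at once if a bystander (mug, yoghurt or pen) is pushed more than 4 cm (distance of any of mug_a, yoghurt, chalk_pen from where it was at the start of the episode above 0.04 m).
It fails at once if the door is slammed (falls faster than 3 rad/s) (velocity of joint door below -3 rad/s).
Of salt_shaker, pepper_shaker, sugar_jar, cinnamon_jar only 2 to 4 are there at a start; the rules pass over those that are not, and their reading is None.
At some moment in a run one of stand may be knocked a few centimetres aside while the robot is not near it.
It also fails if it takes over 210 s, if anything falls off the work surface, if the arm or the gripper's body presses on something with over 40 N, if the wrist force passes 120 N, or if a joint passes its speed limit or range.

### The arm

A 7-joint arm with a two-finger parallel gripper is mounted at the origin on a cart in front of the work surface, level with it; the furniture and walls round the work are solid. World frame = base frame: x ahead of the robot, y to its left, z up, the work surface at z = 0. Lengths are in mm, angles in rad, forces in N, time in s.
With the tool pointing down it reaches from about 425 to 950 mm from the base axis. Payload 4.7 kg.
Tool frame: the origin (TCP) lies at the very end of the fingers, on their centre line; the grasp point (between the pads) lies 19 mm behind it; z points along the fingers, y is the line along which they close (so a half turn about z gives the same grasp; the last joint's range is limited). The gripper opens to 85 mm and grips with 20 to 120 N. Pads are 22 mm wide; open, the fingers measure 114 mm over their backs; the gripper's body (76 mm by 85 mm) begins 54 mm behind the grasp point. The pads swing forward as they close: fully open they stand 13 mm farther back than shut.
Start: joints at [1.126, 0.469, -0.049, 1.532, 0.024, 1.141, -0.082], TCP at [272.694, -617.484, 231.335] pointing down, gripper open.
Joint ranges: [-2.59, 2.59], [-0.33, 1.99], [-1.39, 1.29], [0.1, 2.45], [-1.04, 4.18], [0.21, 1.99], [-2.66, 2.66]. Speed limits (rad/s): [2.57, 2.57, 3.14, 3.14, 3.14, 3.14, 3.14].

### API

Orientations are given as a unit quaternion [w, x, y, z].
In Python, from bench import bot gives the robot as it stands.
- The arm moves only by the shell command python3 shift.py 'ROWS' [FORCE]. ROWS is rows parted by semicolons, their numbers by spaces, 1 to 10 of them, each of 5 numbers: dx, dy, dz in mm, then a turn about the tool's z in rad, then the finger opening in mm; each row is the pose to reach, as a shift and turn from the pose commanded when the command began, along the tool's axes at that moment; what a row does not reach only later rows make up. A row lasts 1/8 s, in which the tool goes at most 62.5 mm and 0.188 rad, less where a joint would pass 70% of its speed; a pose out of reach is approached as far as the arm can. The fingers move at their own pace and stop on an object; FORCE is the grip in N (left out, the last holds). Time passes only in rows, so rows that do not move let the fingers close. It prints the time, the measured TCP pose, the force, the opening and the grip force at its end.
- bot.get_obs(): the state, without advancing time (a new reading comes with each control period).
- bot.snapshot(name): name is "scene" or "side" or "wrist"; returns the picture (400x640x3 uint8, red, green, blue); there is no depth.
- bot.camera_params(name): a dict with "fx", "fy", "cx", "cy" (pixels), "pose" (4x4, takes a point from camera to world coordinates). Camera axes: x right, y down, z forward; pixel columns grow to the right and rows downward; lengths in mm; the calibration is good to about 2 mm. A picture is of the moment at which its call begins: read the wrist's pose just before it. camera_params takes no time and is no camera call; for the wrist camera it gives the pose at the moment of the call.
- bot.job_done(): hands the job in; it is judged then, once.
The state is a dict: "time_s": time; "joint_pos": joint angles; "joint_velocities": joint speeds; "tau": joint torques, N m; "eef_pos": TCP position; "eef_rot": TCP orientation; "force": force on the tool from outside, world axes, zero at the start; "torque": the same for the moment, N m; "opening": finger opening in mm; "gripper_force": force on a finger pad.
Only numpy, scipy, OpenCV 4.12 (cv2) and the standard library are available. Lean on these libraries where they do the work, as an engineer would, in place of code of your own. Each camera call takes 0.05 s, during which the arm holds its last target. There are 200 camera calls.

## Working session

There is one attempt and no reset: what is moved stays moved. The work goes in short steps, Python scripts to look and compute and a shell command to move; the robot and the scene stay as the last step left them, time stands still between calls to the robot, and variables do not carry over. Pictures are saved under pics/ and viewed, at most 14 in all, crops included, and the job is handed in when it is done.

```bash
ls; mkdir -p pics; python3 - <<'E'
from bench import bot
import cv2,numpy as np
np.set_printoptions(precision=4,suppress=True)
o=bot.get_obs();print(o)
for n in("scene","side","wrist"):
    c=bot.camera_params(n);print(n,c)
    cv2.imwrite(f"pics/{n}0.png",bot.snapshot(n)[:,:,::-1])
E
```

```text
bench.py
pics
shift.py
{'time_s': 0.0, 'joint_pos': array([ 1.1261,  0.4694, -0.0486,  1.5337,  0.0241,  1.141 , -0.0823]), 'joint_velocities': array([ 0.0012, -0.0002, -0.0002, -0.0018, -0.0003, -0.0007,  0.001 ]), 'tau': array([  0.0006, -51.0308,  -0.0464, -23.7714,   0.0107,   0.0076,
        -0.    ]), 'eef_pos': array([ 272.3838, -616.9534,  230.2583]), 'eef_rot': array([-0.001 ,  0.9785,  0.2064, -0.0002]), 'force': array([-0.1507, -0.6966,  0.6339]), 'torque': array([ 0.0179, -0.022 , -0.0091]), 'gripper_force': 0.0, 'opening': 85.31688291223223}
scene {'fx': 498.78087776857365, 'fy': 498.78087776857365, 'cx': 327.20354246304925, 'cy': 201.26268455500747, 'pose': array([[  -0.5274,   -0.7546,    0.3903,  -29.9492],
       [  -0.8495,    0.4636,   -0.2517,  274.1153],
       [   0.009 ,   -0.4644,   -0.8856, 1360.3269],
       [   0.    ,    0.    ,    0.    ,    1.    ]])}
side {'fx': 425.4528726329674, 'fy': 425.4528726329674, 'cx': 319.1923094581249, 'cy': 195.13228683498247, 'pose': array([[   0.3656,   -0.6983,    0.6154, -409.4144],
       [  -0.9307,   -0.2696,    0.2471, -454.3831],
       [  -0.0067,   -0.6631,   -0.7485, 1243.4458],
       [   0.    ,    0.    ,    0.    ,    1.    ]])}
wrist {'fx': 284.9254091144654, 'fy': 284.9254091144654, 'cx': 319.9779647048465, 'cy': 196.20720646562458, 'pose': array([[   0.4034,   -0.8816,   -0.245 ,  334.7775],
       [  -0.915 ,   -0.3891,   -0.1066, -590.4727],
       [  -0.0014,    0.2672,   -0.9637,  372.9162],
       [   0.    ,    0.    ,    0.    ,    1.    ]])}
```

View pics/scene0.png

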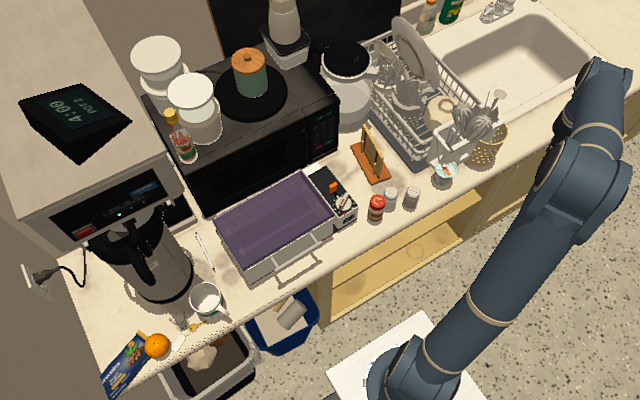

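View pics/side0.png

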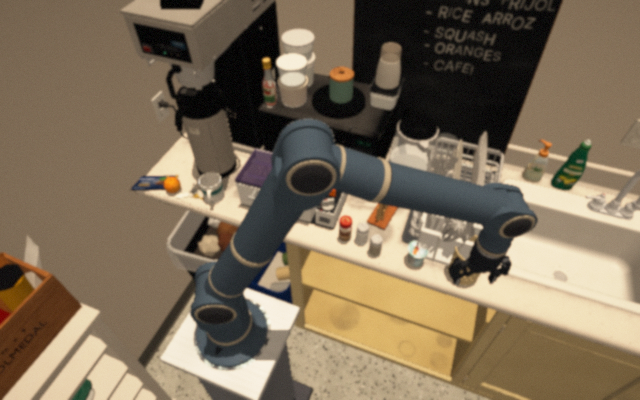

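The scene shows the purple (smoked) door at about (275,222), pod at (333,195), cinnamon jar at (376,205), two shakers at (391,197) and (412,198), board in its stand at (371,155), yoghurt tub at (445,173), mug at (206,300) and pen at (205,250). I'll enlarge the work zone.

```bash
python3 - <<'E'
import cv2
i=cv2.imread("pics/scene0.png")[115:305,200:460]
cv2.imwrite("pics/c1.png",cv2.resize(i,None,fx=3,fy=3,interpolation=cv2.INTER_CUBIC))
E
```

```text
(no output)
```

View pics/c1.png

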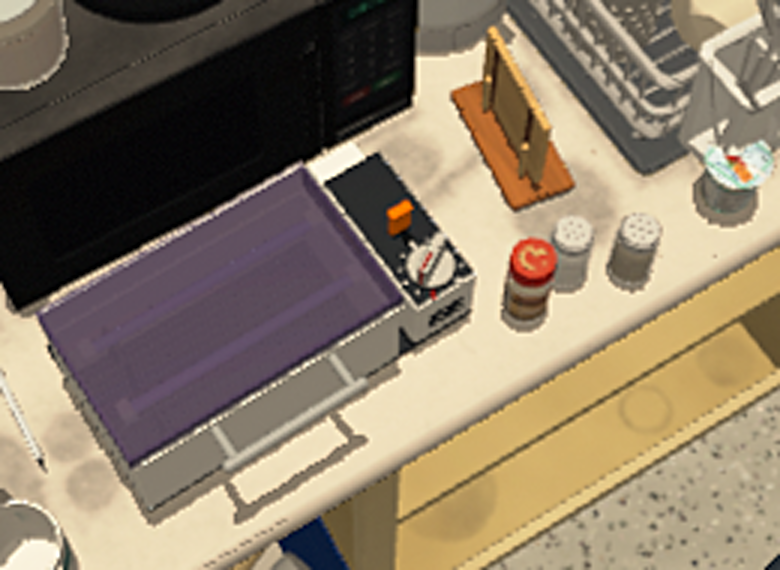

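```bash
cat > h.py <<'E'
from bench import bot
import numpy as np,cv2
from scipy.spatial.transform import Rotation as R
np.set_printoptions(precision=3,suppress=True)
def ray(c,u,v):
    P=c["pose"];d=P[:3,:3]@[(u-c["cx"])/c["fx"],(v-c["cy"])/c["fy"],1];return P[:3,3],d
def onz(c,u,v,z):
    o,d=ray(c,u,v);return o+d*(z-o[2])/d[2]
def proj(c,p):
    P=c["pose"];q=P[:3,:3].T@(np.array(p)-P[:3,3]);return q[:2]/q[2]*[c["fx"],c["fy"]]+[c["cx"],c["cy"]]
def tool():
    o=bot.get_obs();q=o["eef_rot"];return o["eef_pos"],R.from_quat([q[1],q[2],q[3],q[0]])
def intool(p):
    e,r=tool();return r.inv().apply(np.array(p)-e)
E
python3 - <<'E'
from h import *
c=bot.camera_params("scene")
def cr(u,v,z): return onz(c,200+u/3,115+v/3,z)
for n,u,v,z in[("barL",226,464,117),("barR",366,385,117),("podFR",474,272,90),("podBR",378,153,90),("tab",400,207,125),("dial",431,262,112),("salt",573,233,83),("pep",640,230,83),("cin",533,255,106),("bdBack",492,30,117),("bdFront",548,125,117),("stF",516,208,12),("stFR",574,186,12),("stB",452,95,12),("doorFL",130,465,140),("doorBL",40,312,145),("doorBR",308,168,145),("penend",42,465,4),("yog",738,165,72),("mug",35,530,94)]:
    print(n,cr(u,v,z)[:2])
print(tool()[1].as_matrix())
E
```

```text
barL [417.161 143.599]
barR [416.636   0.263]
podFR [ 471.689 -154.545]
podBR [ 632.874 -146.551]
tab [ 552.574 -121.113]
dial [ 493.035 -118.453]
salt [ 459.566 -262.675]
pep [ 428.048 -320.371]
cin [ 451.172 -206.876]
bdBack [ 683.124 -314.343]
bdFront [ 558.71 -297.48]
stF [ 541.919 -259.157]
stFR [ 532.053 -325.775]
stB [ 694.239 -279.183]
doorFL [451.252 216.462]
doorBL [620.515 218.683]
doorBR [624.665 -63.071]
penend [548.793 281.282]
yog [ 440.556 -454.327]
mug [459.654 312.087]
[[ 0.915  0.404 -0.001]
 [ 0.404 -0.915  0.001]
 [-0.    -0.002 -1.   ]]
```

```bash
R='397 -335 -99 -1.155 85'; python3 shift.py '50 -42 -12 -0.15 85;100 -84 -25 -0.3 85;150 -126 -37 -0.45 85;200 -168 -50 -0.6 85;245 -206 -61 -0.75 85;290 -245 -72 -0.9 85;330 -279 -82 -1.05 85;365 -308 -91 -1.155 85;397 -335 -99 -1.155 85;397 -335 -99 -1.155 85' 30
python3 - <<'E'
from h import *
e,r=tool();print(e,r.as_matrix());c=bot.camera_params("wrist")
im=bot.snapshot("wrist");cv2.imwrite("pics/w1.png",im[:,:,::-1]);np.save("w1.npy",c,allow_pickle=True)
E
```

```text
time_s: 1.4
eef_pos: [502.0, -146.6, 331.0]
eef_rot: [0.0, 0.704, 0.71, 0.001]
force: [0.0, 0.1, 0.1]
opening: 85.1
gripper_force: 0.0
[ 501.974 -146.617  331.04 ] [[-0.007  1.     0.002]
 [ 1.     0.007  0.001]
 [ 0.001  0.002 -1.   ]]
```
View pics/w1.png

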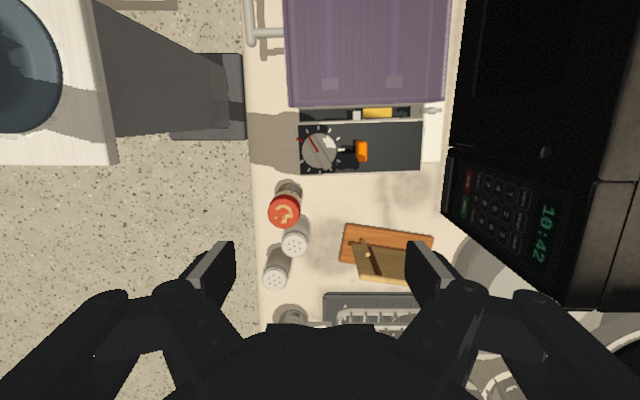

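The wrist view shows the dial at (318,150) with the red pointer facing front-left, catch at (362,151), cinnamon cap (284,211), salt (295,243), pepper (276,275), stand and board around (388,255). I'll enlarge.

```bash
python3 - <<'E'
import cv2
i=cv2.imread("pics/w1.png")[90:290,240:460]
cv2.imwrite("pics/c2.png",cv2.resize(i,(770,600) if 0 else (660,600),interpolation=cv2.INTER_CUBIC))
E
```

View pics/c2.png

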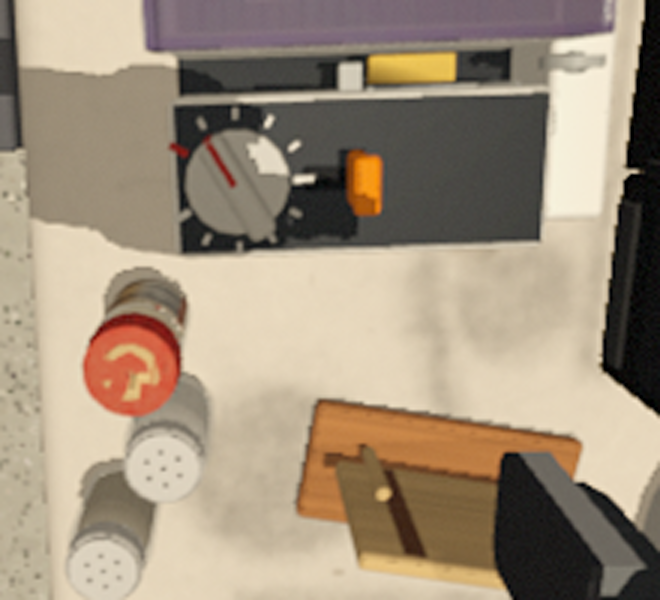

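```bash
python3 - <<'E'
from h import *
c=np.load("w1.npy",allow_pickle=True).item()
def cr(u,v,z): return onz(c,240+u/3,90+v/3,z)
for n,u,v,z in[("podFL",177,97,90),("podFR",182,253,90),("podBR",541,240,90),("podBL",549,93,90),("tab",371,184,125),("dial",237,187,125),("ptr",207,140,125),("ptrB",268,235,125),("t5",303,180,90),("t0",178,149,90),("salt",164,464,83),("pep",105,566,83),("cin",132,364,106),("stFL",320,402,12),("stFR",298,514,12),("stBL",581,441,12),("bdFtop",360,560,117),("bdFtopL",338,462,17),("doorFR",148,48,142)]:
    print(n,cr(u,v,z)[:2])
print(onz(c,247,40,117), onz(c,248,10,117))
s=bot.camera_params("scene")
# two-view triangulation of pts
def tri(a,b):
    (o1,d1),(o2,d2)=ray(*a),ray(*b);d1/=np.linalg.norm(d1);d2/=np.linalg.norm(d2)
    t=np.linalg.lstsq(np.c_[d1,-d2],o2-o1,rcond=None)[0];p,q=o1+t[0]*d1,o2+t[1]*d2
    return (p+q)/2,np.linalg.norm(p-q)
for n,a,b in[("salt",(164,464),(573,233)),("pep",(105,566),(640,230)),("cin",(132,364),(533,255)),("tab",(371,180),(400,207)),("dial",(237,187),(431,260)),("podFR",(182,253),(474,272)),("stFL",(320,402),(516,208))]:
    print(n,tri((c,240+a[0]/3,90+a[1]/3),(s,200+b[0]/3,115+b[1]/3)))
E
```

```text
podFL [475.022 -86.018]
podFR [ 476.425 -154.869]
podBR [ 639.591 -147.798]
podBL [636.563 -83.232]
tab [ 555.704 -119.078]
dial [ 501.358 -120.652]
ptr [ 489.245 -102.021]
ptrB [ 514.249 -140.249]
t5 [ 530.722 -121.455]
t0 [ 475.181 -108.239]
salt [ 465.818 -262.94 ]
pep [ 434.466 -320.34 ]
cin [ 454.272 -202.948]
stFL [ 549.777 -256.805]
stFR [ 538.887 -328.303]
stBL [ 702.942 -280.123]
bdFtop [ 560.15  -295.519]
bdFtopL [ 560.904 -292.002]
doorFR [468.132 -67.684]
[419.427   3.897 117.   ] [422.348  33.643 117.   ]
salt (array([ 464.611, -268.536,   70.105]), np.float64(0.8185234123167505))
pep (array([ 432.405, -326.428,   71.717]), np.float64(1.5102281209041992))
cin (array([ 453.279, -206.937,  100.319]), np.float64(3.971178267810975))
tab (array([ 554.526, -119.581,  123.636]), np.float64(4.7276851313358055))
dial (array([ 501.236, -124.144,   96.944]), np.float64(0.4419940248639596))
podFR (array([ 475.626, -157.283,   80.308]), np.float64(1.0603576397550798))
stFL (array([ 552.382, -267.718,  -13.006]), np.float64(2.472829390337179))
```

```bash
python3 shift.py '60 -20 25 0 85;120 -42 50 0 85;160 -55 65 0 85;187 -62 70 0 85;187 -62 70 0 85;187 -62 70 0 85' 
python3 - <<'E'
from h import *
c=bot.camera_params("wrist")
im=bot.snapshot("wrist")[:,:,::-1];cv2.imwrite("pics/w2.png",im);np.save("w2.npy",c,allow_pickle=True)
cv2.imwrite("pics/w2c.png",cv2.resize(im[60:260,180:500],None,fx=2.5,fy=2.5,interpolation=cv2.INTER_CUBIC))
E
```

```text
time_s: 2.2
eef_pos: [438.9, 34.3, 260.3]
eef_rot: [0.0, 0.708, 0.706, -0.0]
force: [-0.1, -1.4, -0.4]
opening: 85.2
gripper_force: 0.0
```

View pics/w2c.png

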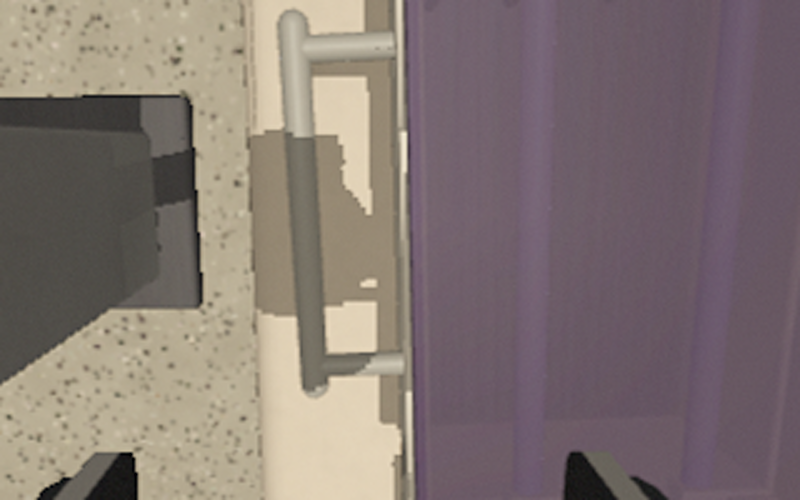

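```bash
python3 - <<'E'
from h import *
c=np.load("w2.npy",allow_pickle=True).item()
f=lambda u,v,z:onz(c,180+u/2.5,60+v/2.5,z)
for u,v in[(292,18),(315,388),(301,48),(317,366),(304,203)]:
    print(f(u,v,117))
print(f(397,45,117),f(404,363,117))
e,r=tool();print(e,r.as_matrix())
E
```

```text
[418.31 145.8  117.  ]
[424.387   1.041 117.   ]
[421.411 135.451 117.   ]
[425.392  10.824 117.   ]
[421.338  78.381 117.   ]
[457.279 136.363 117.   ] [461.966  12.014 117.   ]
[439.057  34.24  260.348] [[ 0.004  1.     0.   ]
 [ 1.    -0.004 -0.001]
 [-0.001  0.    -1.   ]]
```

```bash
python3 shift.py '20 -9 20 -0.042 28;39 -18 60 -0.042 28;39 -18 90 -0.042 28;39 -18 90 -0.042 28;39 -18 115 -0.042 28;39 -18 140 -0.042 28;39 -18 160 -0.042 28;39 -18 160 -0.042 28' 40
python3 - <<'E'
from h import *
print(tool()[1].as_matrix(),bot.get_obs()["force"])
cv2.imwrite("pics/w3.png",bot.snapshot("wrist")[:,:,::-1])
E
```

```text
time_s: 3.25
eef_pos: [422.4, 74.3, 101.3]
eef_rot: [0.001, 0.693, 0.721, 0.0]
force: [-0.0, 0.3, 0.5]
opening: 27.8
gripper_force: 0.1
[[-0.039  0.999  0.002]
 [ 0.999  0.039 -0.001]
 [-0.001  0.002 -1.   ]] [-0.005  0.299  0.487]
```

View pics/w3.png

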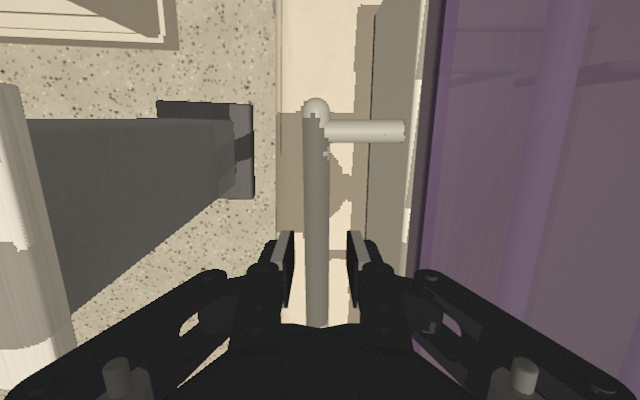

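```bash
python3 shift.py '0 0 0 0 8;0 0 0 0 8;0 0 0 0 8;0 0 0 0 8' 35; python3 shift.py '0 2 -21 0 8;0 7 -42 0 8;0 13 -62 0 8;0 21 -82 0 8;0 32 -100 0 8;0 44 -118 0 8;0 58 -134 0 8;0 73 -148 0 8;0 90 -161 0 8;0 107 -173 0 8'
```

```text
time_s: 3.8
eef_pos: [420.7, 74.6, 101.3]
eef_rot: [0.001, 0.693, 0.721, -0.0]
force: [-2.4, -1.2, 6.5]
opening: 10.8
gripper_force: 34.1
time_s: 5.05
eef_pos: [520.8, 78.8, 275.0]
eef_rot: [-0.004, 0.692, 0.722, -0.008]
force: [-19.5, -3.1, 19.1]
opening: 10.3
gripper_force: 34.8
```

```bash
python3 shift.py '0 8 -9 0 8;0 18 -13 0 8;0 28 -17 0 8;0 38 -20 0 8;0 48 -23 0 8;0 59 -26 0 8;0 70 -28 0 8;0 80 -30 0 8;0 90 -31 0 8;0 98 -31 0 8'
```

```text
time_s: 6.3
eef_pos: [624.7, 83.3, 306.1]
eef_rot: [-0.0, 0.692, 0.722, -0.001]
force: [-6.3, -1.1, 8.5]
opening: 10.3
gripper_force: 36.7
```

```bash
python3 shift.py '0 7 0 0 8;0 14 1 0 8;0 19 1 0 8;0 22 1 0 8;0 22 1 0 8'
```

```text
time_s: 6.92
eef_pos: [647.5, 84.2, 305.1]
eef_rot: [0.0, 0.693, 0.721, 0.0]
force: [-3.7, -0.7, 6.3]
opening: 10.1
gripper_force: 36.9
```

```bash
python3 shift.py '0 -5 0 0 8;0 -10 0 0 8;0 -15 0 0 8;0 -18 0 0 8;0 -18 0 0 8;0 -18 0 0 30;0 -18 0 0 30;0 -18 0 0 34'
```

```text
time_s: 7.92
eef_pos: [629.5, 84.0, 303.1]
eef_rot: [-0.0, 0.692, 0.722, 0.0]
force: [-1.2, -0.4, 0.4]
opening: 33.9
gripper_force: 0.0
```

```bash
python3 shift.py '0 0 -15 0 34;0 0 -30 0 34;0 0 -50 0 40;0 0 -70 0 40;0 0 -70 0 40'
python3 - <<'E'
from h import *
c=bot.camera_params("wrist")
im=bot.snapshot("wrist")[:,:,::-1];cv2.imwrite("pics/w4.png",im);np.save("w4.npy",c,allow_pickle=True)
s=bot.snapshot("scene")[:,:,::-1][90:310,190:480];cv2.imwrite("pics/s4.png",cv2.resize(s,None,fx=2.7,fy=2.7,interpolation=cv2.INTER_CUBIC))
E
```

```text
time_s: 8.55
eef_pos: [630.2, 84.8, 376.2]
eef_rot: [0.001, 0.692, 0.722, 0.002]
force: [0.3, 0.1, -2.3]
opening: 40.2
gripper_force: 0.0
```

View pics/s4.png

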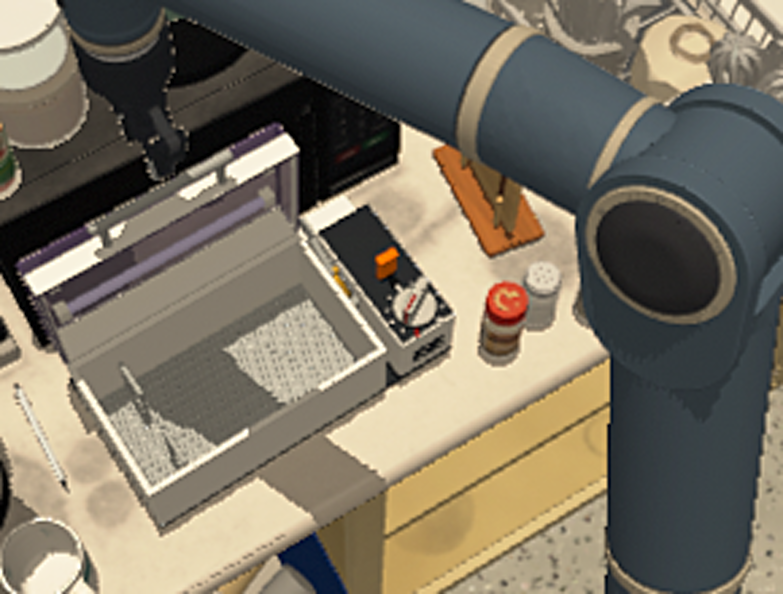

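```bash
python3 shift.py '-45 -30 0 0 60;-95 -62 0 0 80;-142 -94 20 0 80;-190 -126 40 0 80;-235 -156 90 0 80;-265 -175 130 0 80;-282 -187 160 0 80;-282 -187 176 0 80;-282 -187 176 0 80'
cat > jars.py <<'E'
from h import *
c=bot.camera_params("wrist");im=bot.snapshot("wrist")[:,:,::-1];cv2.imwrite("pics/j.png",im)
e,r=tool();print(e,r.as_matrix()[:2,0])
h=cv2.cvtColor(im,cv2.COLOR_BGR2HSV)
m=((h[:,:,0]<6)|(h[:,:,0]>174))&(h[:,:,1]>150)&(h[:,:,2]>90)
n,l,s,ce=cv2.connectedComponentsWithStats(m.astype(np.uint8))
for i in range(1,n):
    if s[i,4]>80: p=onz(c,*(s[i,:2]+(s[i,2:4]-1)/2),106);print("red",s[i],p[:2],"tool",intool(p))
E
python3 jars.py
```

```text
time_s: 9.78
eef_pos: [454.6, -204.1, 196.6]
eef_rot: [-0.001, 0.691, 0.722, 0.0]
force: [-0.5, 0.5, 0.0]
opening: 80.0
gripper_force: 0.0
[ 455.6   -204.101  197.758] [-0.044  0.999]
red [373  65  18  30 113] [ 497.649 -107.316] tool [94.77  46.204 91.863]
red [294 171  49  53 960] [ 453.085 -202.406] tool [ 1.754 -2.54  91.756]
red [301 191  27  22 141] [ 449.838 -206.539] tool [-2.23  -5.968 91.75 ]
```

```bash
python3 shift.py '2 -2 40 0 80;2 -2 80 0 80;2 -2 110 0 80;2 -2 130 0 80;2 -2 140 0 80;2 -2 140 0 80;2 -2 140 0 30;2 -2 140 0 30;2 -2 140 0 30;2 -2 140 0 30' 40
```

```text
time_s: 11.08
eef_pos: [452.9, -203.9, 58.4]
eef_rot: [0.001, 0.692, 0.722, 0.0]
force: [-2.1, 0.5, 5.6]
opening: 43.7
gripper_force: 40.0
```

```bash
python3 shift.py '0 0 0 0 30;0 0 0 0 30;0 0 -30 0 30;0 0 -80 0 30;0 0 -120 0 30;0 0 -120 0 30'
```

```text
time_s: 11.82
eef_pos: [454.2, -204.3, 180.4]
eef_rot: [0.003, 0.692, 0.722, 0.001]
force: [0.8, 1.0, -2.1]
opening: 43.5
gripper_force: 41.3
```

```bash
python3 shift.py '20 5 -30 0 30;60 20 -30 0 30;110 38 -30 0 30;165 57 -30 0 30;215 74 -30 0 30;260 89 -30 0 30;290 99 -30 0 30;307 105 -30 0 30;307 105 -30 0 30'
python3 - <<'E'
from h import *
c=bot.camera_params("wrist");np.save("w5.npy",c,allow_pickle=True)
cv2.imwrite("pics/w5.png",bot.snapshot("wrist")[:,:,::-1])
E
```

```text
time_s: 12.95
eef_pos: [543.8, 108.1, 206.4]
eef_rot: [-0.001, 0.691, 0.722, -0.001]
force: [-0.1, -0.5, -1.6]
opening: 43.6
gripper_force: 41.3
```

View pics/w5.png

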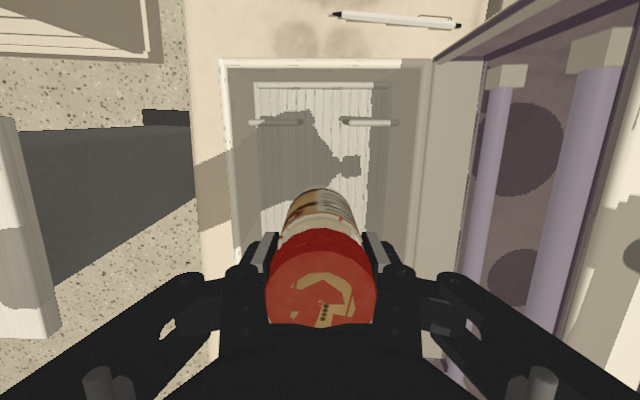

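```bash
python3 - <<'E'
from h import *
c=np.load("w5.npy",allow_pickle=True).item()
O=np.array([550,31.5]);a=.039;M=np.array([[np.cos(a),-np.sin(a)],[np.sin(a),np.cos(a)]])
for n,u,v,z in[("wallLfront outer",220,60,105),("Lfront inner",228,67,105),("Lback inner",432,66,105),("hoop1 L",250,122,88),("hoop1 R",301,121,88),("hoop2 L",341,121,88),("hoop2R",396,122,88),("ledge L",255,87,20),("ledge R",387,87,20),("front wall in",238,250,105)]:
    p=onz(c,u,v,z)[:2];print(n,p,(p-O)@M)
print(tool()[0])
E
```

```text
wallLfront outer [460.854 214.829] [-81.931 186.665]
Lfront inner [466.913 210.019] [-76.063 181.623]
Lback inner [627.629 217.644] [ 84.828 182.976]
hoop1 L [479.274 168.214] [-65.341 139.368]
hoop1 R [524.44  171.026] [-20.1   140.417]
hoop2 L [559.827 172.557] [ 15.319 140.567]
hoop2R [608.55  173.807] [ 64.054 139.916]
ledge L [469.263 203.447] [-73.971 174.964]
ledge R [612.072 209.593] [ 68.969 175.538]
front wall in [469.482  51.738] [-79.668  23.362]
[543.831 106.587 206.432]
```

```bash
python3 shift.py '-1 3 30 0 30;-1 3 70 0 30;-1 3 100 0 30;-1 3 120 0 30;-1 3 130 0 30;-1 3 134 0 30;-1 3 135 0 30;-1 3 135 0 30'
```

```text
time_s: 14.0
eef_pos: [547.9, 106.9, 73.1]
eef_rot: [0.0, 0.692, 0.722, 0.001]
force: [-0.6, 0.1, -0.4]
opening: 43.1
gripper_force: 41.3
```

```bash
python3 shift.py '0 0 2 0 30;0 0 2 0 30;0 0 2 0 50;0 0 2 0 62;0 0 2 0 62;0 0 2 0 66;0 0 -40 0 66;0 0 -90 0 66;0 0 -140 0 66;0 0 -140 0 66'
```

```text
time_s: 15.25
eef_pos: [549.8, 107.9, 216.7]
eef_rot: [0.003, 0.692, 0.722, 0.004]
force: [0.6, 0.9, -0.7]
opening: 65.8
gripper_force: 0.0
```

```bash
python3 shift.py '-50 -14 0 0 80;-105 -28 0 0 80;-160 -43 0 0 80;-215 -58 0 0 80;-270 -72 0 0 80;-320 -86 0 0 80;-350 -94 0 0 80;-366 -98 15 0 80;-366 -98 15 0 80;-366 -98 15 0 80'
python3 - <<'E'
from h import *
c=bot.camera_params("wrist");im=bot.snapshot("wrist")[:,:,::-1]
np.save("w6.npy",c,allow_pickle=True)
e,r=tool();print(e,intool([464.5,-263,83]),proj(c,[464.5,-263,83]),proj(c,[433,-320,83]))
cv2.imwrite("pics/w6.png",cv2.resize(im[120:320,200:440],None,fx=3,fy=3,interpolation=cv2.INTER_CUBIC))
E
```

```text
time_s: 16.5
eef_pos: [465.3, -261.1, 196.8]
eef_rot: [-0.001, 0.691, 0.723, 0.0]
force: [0.8, 0.5, 0.8]
opening: 79.9
gripper_force: 0.0
[ 465.532 -261.121  197.247] [ -1.919  -1.146 114.246] [318.726 194.056] [284.237 248.598]
```

View pics/w6.png

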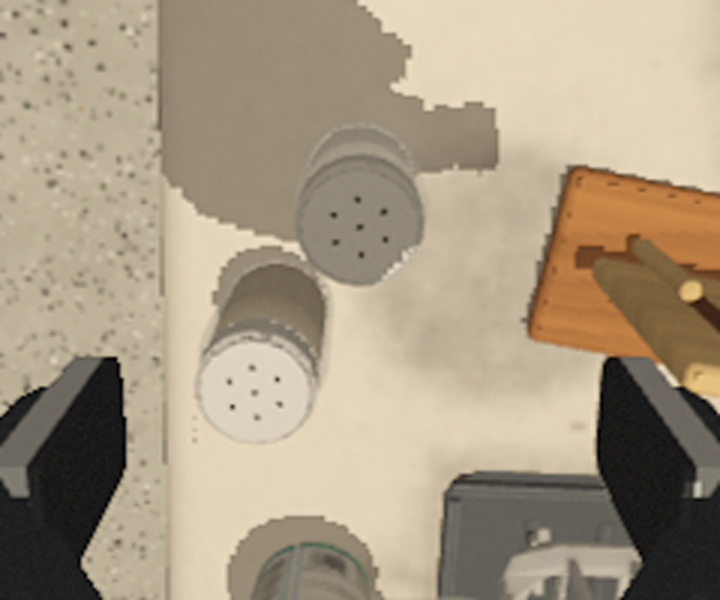

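```bash
python3 shift.py '-2 0 45 0 80;-2 0 90 0 80;-2 0 125 0 80;-2 0 145 0 80;-2 0 156 0 80;-2 0 156 0 80;-2 0 156 0 25;-2 0 156 0 25;-2 0 156 0 25;-2 0 156 0 25' 40; python3 shift.py '0 0 0 0 25;0 0 0 0 25;0 0 -30 0 25;0 0 -80 0 25;0 0 -130 0 25;0 0 -170 0 25;0 0 -170 0 25'
```

```text
time_s: 17.8
eef_pos: [465.3, -265.4, 42.3]
eef_rot: [0.001, 0.692, 0.722, 0.0]
force: [-0.7, -0.1, 5.3]
opening: 36.1
gripper_force: 38.8
time_s: 18.68
eef_pos: [466.6, -265.8, 214.5]
eef_rot: [0.003, 0.692, 0.722, 0.001]
force: [-0.2, -0.7, -2.5]
opening: 36.2
gripper_force: 39.6
```

```bash
python3 shift.py '40 12 0 0 25;90 28 0 0 25;145 46 0 0 25;200 63 0 0 25;250 79 0 0 25;285 90 0 0 25;306 96 0 0 25;306 96 0 0 25;306 96 40 0 25;306 96 90 0 25'; python3 shift.py '0 0 20 0 25;0 0 40 0 25;0 0 56 0 25;0 0 66 0 25;0 0 66 0 25'
```

```text
time_s: 19.92
eef_pos: [548.2, 42.5, 120.2]
eef_rot: [0.001, 0.693, 0.721, -0.0]
force: [0.9, -0.8, -2.5]
opening: 36.2
gripper_force: 39.6
time_s: 20.55
eef_pos: [547.7, 44.5, 54.9]
eef_rot: [-0.0, 0.692, 0.722, -0.0]
force: [-0.1, -0.2, -1.2]
opening: 36.6
gripper_force: 39.5
```

Release, then go to the pepper (433,-320).

```bash
python3 shift.py '0 0 1 0 25;0 0 1 0 40;0 0 1 0 54;0 0 1 0 60;0 0 1 0 62;0 0 -40 0 62;0 0 -90 0 62;0 0 -140 0 62;0 0 -145 0 62'; python3 shift.py '-60 -18 0 0 80;-118 -38 0 0 80;-176 -58 0 0 80;-234 -77 0 0 80;-290 -97 0 0 80;-335 -112 0 0 80;-359 -128 0 0 80;-359 -128 0 0 80;-359 -128 0 0 80'
python3 -c "
from h import *
print(tool()[0],intool([433,-320.5,83]))"
```

```text
time_s: 21.68
eef_pos: [550.2, 45.4, 204.3]
eef_rot: [0.003, 0.692, 0.722, 0.003]
force: [1.2, 0.2, -0.4]
opening: 61.8
gripper_force: 0.0
time_s: 22.8
eef_pos: [435.5, -318.0, 199.8]
eef_rot: [-0.001, 0.692, 0.722, 0.0]
force: [0.4, -0.4, -0.3]
opening: 80.2
gripper_force: 0.0
[ 435.456 -318.008  199.76 ] [ -2.538  -2.527 116.758]
```

```bash
python3 shift.py '-2 -2 45 0 80;-2 -2 90 0 80;-2 -2 125 0 80;-2 -2 150 0 80;-2 -2 158 0 80;-2 -2 158 0 80;-2 -2 158 0 25;-2 -2 158 0 25;-2 -2 158 0 25;-2 -2 158 0 25' 40; python3 shift.py '0 0 0 0 25;0 0 0 0 25;0 0 -30 0 25;0 0 -80 0 25;0 0 -130 0 25;0 0 -170 0 25;0 0 -170 0 25'
```

```text
time_s: 24.05
eef_pos: [433.6, -321.9, 43.3]
eef_rot: [0.001, 0.692, 0.722, -0.0]
force: [-1.6, 0.1, 6.2]
opening: 36.1
gripper_force: 38.7
time_s: 24.92
eef_pos: [434.8, -322.4, 215.5]
eef_rot: [0.003, 0.692, 0.722, 0.0]
force: [-0.6, -0.4, -2.0]
opening: 36.3
gripper_force: 39.8
```

```bash
python3 shift.py '40 18 0 0 25;90 40 0 0 25;145 63 0 0 25;200 87 0 0 25;245 107 0 0 25;280 122 0 0 25;299 130 0 0 25;299 130 0 0 25;299 130 40 0 25;299 130 90 0 25'; python3 shift.py '0 0 20 0 25;0 0 40 0 25;0 0 56 0 25;0 0 66 0 25;0 0 66 0 25'
```

```text
time_s: 26.18
eef_pos: [550.6, -19.6, 121.3]
eef_rot: [0.001, 0.693, 0.721, -0.0]
force: [0.9, -0.3, -2.3]
opening: 36.1
gripper_force: 39.8
time_s: 26.8
eef_pos: [550.3, -17.4, 55.9]
eef_rot: [-0.0, 0.692, 0.722, -0.0]
force: [-0.3, 0.8, -1.9]
opening: 36.1
gripper_force: 39.7
```

```bash
python3 shift.py '0 0 1 0 25;0 0 1 0 40;0 0 1 0 54;0 0 1 0 60;0 0 1 0 62;0 0 -40 0 62;0 0 -90 0 62;0 0 -145 0 62;0 0 -200 0 62;0 0 -250 0 40'; python3 shift.py '-55 10 -24 0 20;-110 21 -24 0 20;-165 32 -24 0 20;-220 43 -24 0 20;-265 51 -24 0 20;-294 57 -24 0 20;-294 57 -24 0 20;-294 57 -24 0 20'
python3 - <<'E'
from h import *
c=bot.camera_params("wrist");im=bot.snapshot("wrist")[:,:,::-1]
np.save("w7.npy",c,allow_pickle=True);print(tool()[0],tool()[1].as_matrix()[:,0])
cv2.imwrite("pics/w7f.png",im)
print(proj(c,[620,-305,117]))
cv2.imwrite("pics/w7.png",cv2.resize(im[80:260,190:450],None,fx=3,fy=3,interpolation=cv2.INTER_CUBIC))
E
```

```text
time_s: 28.05
eef_pos: [550.4, -17.2, 308.5]
eef_rot: [0.001, 0.692, 0.722, 0.0]
force: [-0.1, -0.5, 0.2]
opening: 44.9
gripper_force: 0.0
time_s: 29.05
eef_pos: [619.9, -307.1, 330.3]
eef_rot: [-0.0, 0.692, 0.722, 0.0]
force: [-0.1, 0.8, 0.1]
opening: 19.8
gripper_force: 0.0
[ 620.044 -306.637  330.59 ] [-0.044  0.999  0.001]
[319.878 170.637]
```

View pics/w7.png

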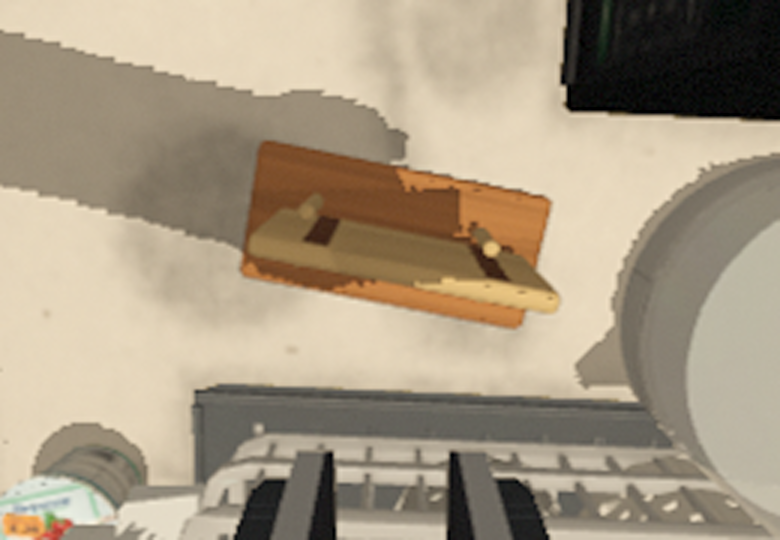

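```bash
python3 - <<'E'
from h import *
c=np.load("w7.npy",allow_pickle=True).item()
g=lambda u,v,z:onz(c,190+u/3,80+v/3,z)[:2]
st=[g(*p,12) for p in[(262,140),(551,198),(520,327),(242,277)]]
for s in st:print(s)
print("ctr",np.mean(st,0))
a,b=g(250,256,117),g(557,299,117);print("board",a,b,(a+b)/2,np.linalg.norm(a-b),np.arctan2(*(b-a)[::-1]))
d=st[1]-st[0]+st[2]-st[3];print(np.arctan2(d[1],d[0]))
m=(a+b)/2;print(intool([*m,117]))
E
```

```text
[ 550.912 -257.03 ]
[ 705.011 -280.487]
[ 694.408 -351.888]
[ 540.222 -330.354]
ctr [ 622.639 -304.94 ]
board [ 561.206 -300.774] [ 691.572 -313.58 ] [ 626.389 -307.177] 130.9938996833413 -0.09791675229212436
-0.14491915222225737
[ -0.995   6.248 213.592]
```

```bash
python3 shift.py '0 4 15 -0.17 40;0 4 30 -0.34 40;0 4 45 -0.51 40;0 4 60 -0.68 40;0 4 75 -0.85 40;0 4 90 -1.02 40;0 4 105 -1.19 40;0 4 120 -1.34 40;0 4 140 -1.407 40;0 4 150 -1.407 40'
python3 - <<'E'
from h import *
bot.snapshot("scene")
c=bot.camera_params("wrist");im=bot.snapshot("wrist")[:,:,::-1]
np.save("w8.npy",c,allow_pickle=True);print(tool()[0],tool()[1].as_matrix()[:,0])
print(proj(c,[624.5,-306,117]),proj(c,[558,-298,117]))
cv2.imwrite("pics/w8.png",cv2.resize(im[60:340,190:450],None,fx=2,fy=2,interpolation=cv2.INTER_CUBIC))
E
```

```text
time_s: 30.35
eef_pos: [623.6, -307.1, 179.7]
eef_rot: [-0.0, 0.06, 0.998, 0.0]
force: [-1.2, -0.4, -0.0]
opening: 40.0
gripper_force: 0.0
[ 623.355 -307.54   179.607] [-0.993  0.121  0.002]
[322.527 211.379] [322.56 119.48]
```

View pics/w8.png

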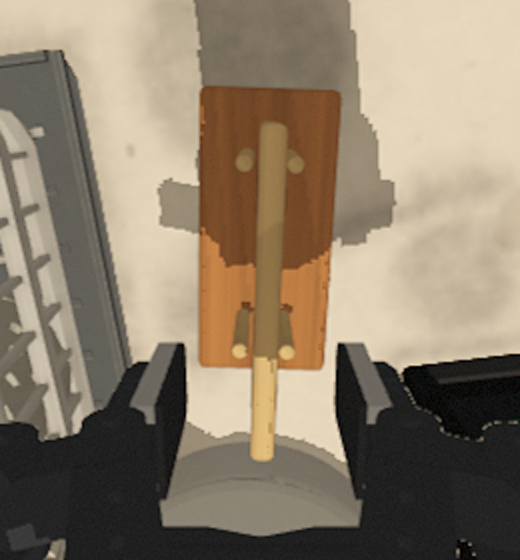

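```bash
python3 - <<'E'
from h import *
c=np.load("w8.npy",allow_pickle=True).item()
a,b=[onz(c,190+u/2,60+v/2,117) for u,v in[(274,126),(262,460)]]
m=(a+b)/2;print(a,b,m,np.linalg.norm(a-b),np.arctan2(*(b-a)[1::-1]));print(intool(m),tool()[1].as_matrix()[:,0])
E
```

```text
[ 560.72  -295.219  117.   ] [ 691.491 -315.293  117.   ] [ 626.105 -305.256  117.   ] 132.3034703715558 -0.15231873641316007
[-2.555  2.583 62.603] [-0.993  0.121  0.002]
```

```bash
python3 shift.py '-3 3 10 0.031 40;-3 3 30 0.031 40;-3 3 50 0.031 40;-3 3 65 0.031 40;-3 3 75 0.031 40;-3 3 76 0.031 40;-3 3 76 0.031 5;-3 3 76 0.031 5;-3 3 76 0.031 5;-3 3 76 0.031 5' 50; python3 shift.py '0 0 0 0 5;0 0 0 0 5;0 0 -10 0 5;0 0 -30 0 5;0 0 -60 0 5;0 0 -90 0 5;0 0 -125 0 5;0 0 -125 0 5'
```

```text
time_s: 31.7
eef_pos: [627.9, -305.9, 105.3]
eef_rot: [0.001, 0.076, 0.997, -0.0]
force: [-0.5, 0.1, 3.4]
opening: 8.1
gripper_force: 51.6
time_s: 32.7
eef_pos: [629.0, -305.8, 233.8]
eef_rot: [0.003, 0.076, 0.997, -0.001]
force: [-0.3, -0.0, -1.0]
opening: 8.2
gripper_force: 51.1
```

```bash
python3 shift.py '30 14 -10 -0.06 5;60 28 -22 -0.12 5;90 43 -25 -0.191 5;98 97 -25 -0.191 5;107 152 -25 -0.191 5;115 206 -25 -0.191 5;123 260 -25 -0.191 5;131 310 -25 -0.191 5;139 360 -25 -0.191 5;139 360 -25 -0.191 5'
python3 -c "
from h import *
e,r=tool();print(e,r.as_matrix()[:,0],intool([545.6,194.5,240]))"
```

```text
time_s: 33.95
eef_pos: [543.0, 76.5, 254.5]
eef_rot: [-0.0, -0.024, 1.0, 0.001]
force: [0.4, -0.4, -1.7]
opening: 8.7
gripper_force: 51.1
[542.952  76.514 254.5  ] [-0.999 -0.048  0.   ] [ -8.263 117.699  14.713]
```

```bash
python3 shift.py '-3 40 0 0 5;-6 80 0 0 5;-8 105 0 0 5;-8 118 5 0 5;-8 118 10 0 5;-8 118 10 0 5;-8 118 10 0 5'
python3 - <<'E'
from h import *
c=bot.camera_params("wrist");im=bot.snapshot("wrist")[:,:,::-1]
np.save("w9.npy",c,allow_pickle=True);print(tool()[0],tool()[1].as_matrix()[:,0])
cv2.imwrite("pics/w9.png",im[:, 120:560])
E
```

```text
time_s: 34.83
eef_pos: [548.4, 187.9, 244.1]
eef_rot: [-0.0, -0.018, 1.0, -0.0]
force: [-0.0, 0.1, -0.4]
opening: 9.1
gripper_force: 51.1
[548.451 188.125 244.291] [-0.999 -0.036 -0.   ]
```

View pics/w9.png

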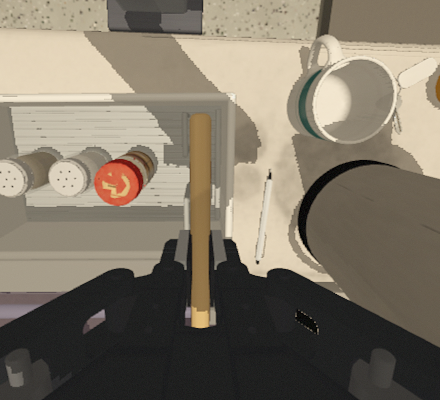

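```bash
python3 - <<'E'
from h import *
s=bot.camera_params("scene");w=np.load("w9.npy",allow_pickle=True).item()
for u,v in[(165,297),(138,275),(193,283)]:print(onz(s,u,v,0)[:2])
for z in(120,200,280):print(z,onz(w,120+300,215,z),onz(w,120+320,290,z))
g=lambda u,v,z:onz(w,120+u,v,z)[:2]
print(g(201,118,257),g(201,322,257), intool([545.6,194.5,107]))
E
```

```text
[550.313 432.159]
[650.267 471.737]
[546.569 348.727]
120 [570.845 286.779 120.   ] [654.33  319.004 120.   ]
200 [544.052 256.256 200.   ] [602.493 278.813 200.   ]
280 [517.258 225.732 280.   ] [550.656 238.623 280.   ]
[481.718 185.308] [587.433 189.168] [  2.637   6.549 137.287]
```

```bash
python3 shift.py '4 7 20 0 5;4 7 50 0 5;4 7 80 0 5;4 7 100 0 5;4 7 115 0 5;4 7 125 0 5;4 7 131 0 5;4 7 134 0 5;4 7 136 0 5;4 7 136 0 5'
```

```text
time_s: 36.12
eef_pos: [544.0, 196.2, 108.5]
eef_rot: [0.0, -0.019, 1.0, 0.0]
force: [-0.2, 0.2, -0.2]
opening: 8.3
gripper_force: 51.0
```

```bash
python3 shift.py '0 0 0 0 16;0 0 0 0 24;0 0 0 0 24;0 -6 0 0 24;0 -12 0 0 24;0 -16 0 0 24;0 -20 0 0 24;0 -24 0 0 24;0 -26 0 0 24;0 -26 0 0 24'
python3 - <<'E'
from h import *
w=bot.camera_params("wrist");im=bot.snapshot("wrist")[:,:,::-1];np.save("w10.npy",w,allow_pickle=True)
cv2.imwrite("pics/w10.png",im[:, 120:560])
E
```

```text
time_s: 37.38
eef_pos: [544.8, 170.0, 108.3]
eef_rot: [0.0, -0.019, 1.0, -0.0]
force: [0.0, 0.6, -0.7]
opening: 23.6
gripper_force: 0.0
```

View pics/w10.png

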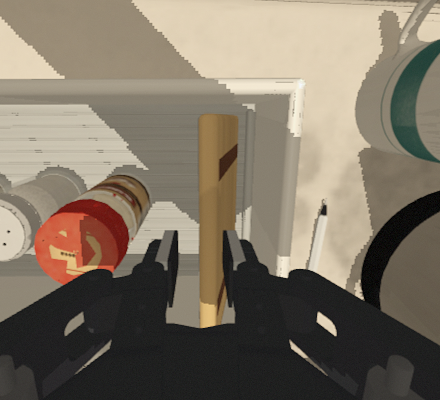

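```bash
python3 - <<'E'
from h import *
c=np.load("w10.npy",allow_pickle=True).item()
O=np.array([550,31.5]);a=.039;M=np.array([[np.cos(a),-np.sin(a)],[np.sin(a),np.cos(a)]])
for u,v,z in[(199,118,111),(210,118,114),(238,116,14),(250,110,20)]:print((onz(c,120+u,v,z)[:2]-O)@M)
E
python3 shift.py '0 -2 0 0 24;0 1 0 0 24;0 3 -10 0 24;0 3 -40 0 24;0 3 -80 0 24;0 3 -130 0 24;0 3 -180 0 24;0 3 -230 0 24;0 -50 -230 0 24;0 -50 -230 0 24'
python3 - <<'E'
from h import *
w=bot.camera_params("wrist");im=bot.snapshot("wrist")[:,:,::-1];np.save("w11.npy",w,allow_pickle=True);print(tool()[0])
h=im;cv2.imwrite("pics/w11f.png",h)
i1=cv2.resize(h[60:220,280:480],(600,480),interpolation=cv2.INTER_CUBIC)
cv2.imwrite("pics/w11.png",i1)
E
```

```text
[-66.507 137.646]
[-66.504 142.753]
[-67.83  168.477]
[-72.269 176.865]
time_s: 38.67
eef_pos: [547.9, 115.7, 339.0]
eef_rot: [0.001, -0.015, 1.0, -0.001]
force: [0.1, -0.8, 0.7]
opening: 23.9
gripper_force: 0.0
[547.119 118.202 338.768]
```

View pics/w11f.png

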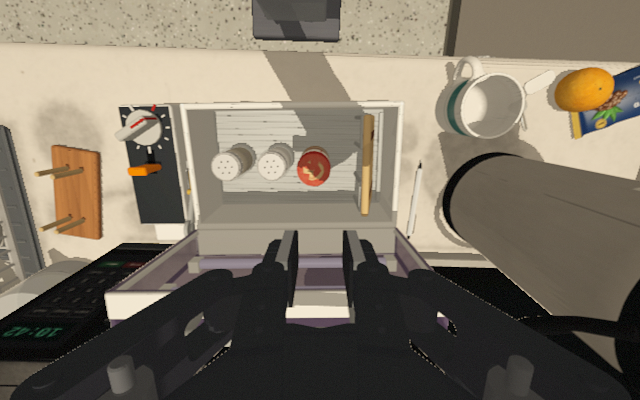

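The board leans at about 0.25 rad with its foot at cabinet y ≈ 164 and x ≈ 0; all three jars stand in the chamber; the stand is now at (77,192) px. My picture budget is used, so from here I rely on numbers.

```bash
python3 - <<'E'
from h import *
e,r=tool();print(e,r.as_matrix()[:,0],intool([586,-127,103]))
# re-measure orange tab in last wrist picture and now
im=bot.snapshot("wrist")[:,:,::-1];c=bot.camera_params("wrist");h=cv2.cvtColor(im,cv2.COLOR_BGR2HSV)
m=((h[:,:,0]>6)&(h[:,:,0]<18)&(h[:,:,1]>190)&(h[:,:,2]>120)).astype(np.uint8);m[:, :110]=0;m[:,200:]=0
n,l,s,ce=cv2.connectedComponentsWithStats(m)
for i in range(1,n):
    if s[i,4]>25:
        print(s[i],ce[i],onz(c,*ce[i],125),onz(c,s[i,0],s[i,1]+s[i,3],125),onz(c,s[i,0]+s[i,2],s[i,1]+s[i,3],125))
E
```

```text
[547.119 118.202 338.768] [-0.999 -0.034 -0.001] [ -30.372 -246.171  236.009]
[125 165  33  11 233] [141.253 169.421] [ 551.234 -106.749  125.   ] [ 560.505 -128.531  125.   ] [558.967 -86.552 125.   ]
```

```bash
python3 shift.py '-6 -50 0 0 0;-12 -105 0 0 0;-20 -160 0 0 0;-26 -210 0 0 0;-30 -246 0 0 0;-30 -246 0 0 0;-30 -246 50 0 0;-30 -246 100 0 0;-30 -246 150 0 0;-30 -246 180 0 0' 30
python3 -c "
from h import *
print(tool()[0],intool([586,-127,103]))"
```

```text
time_s: 40.02
eef_pos: [584.9, -121.4, 156.1]
eef_rot: [-0.001, -0.021, 1.0, 0.001]
force: [0.4, -0.1, 0.2]
opening: -0.2
gripper_force: 0.0
[ 584.939 -121.413  156.078] [-0.968 -5.727 53.065]
```

```bash
python3 shift.py '-1 -5 20 0 0;-1 -5 40 0 0;-1 -5 52 0 0;-1 -5 52 0 0;5 -5 52 0 0;9 -5 52 0 0;12 -5 52 0 0;12 -5 52 0 0'
```

```text
time_s: 41.02
eef_pos: [574.1, -130.1, 106.6]
eef_rot: [0.0, -0.019, 1.0, -0.0]
force: [0.9, 1.1, 0.2]
opening: -0.1
gripper_force: 0.0
```

```bash
python3 shift.py '5 2 2 0 0;9 2 2 0 0;13 2 2 0 0;16 2 2 0 0;18 2 2 0 0;18 2 2 0 0'
```

```text
time_s: 41.78
eef_pos: [558.3, -128.4, 104.7]
eef_rot: [0.003, -0.019, 1.0, 0.0]
force: [6.0, 0.5, -4.3]
opening: -0.2
gripper_force: 2.8
```

```bash
python3 shift.py '2 0 0 0 0;4 0 0 0 0;5 0 0 0 0;5 0 0 0 0;5 0 0 0 0;5 0 0 0 0;5 0 0 0 0;5 0 0 0 0;5 0 0 0 0;5 0 0 0 0'
```

```text
time_s: 43.02
eef_pos: [554.1, -128.5, 104.7]
eef_rot: [0.003, -0.019, 1.0, 0.001]
force: [7.1, 0.8, -4.8]
opening: 0.1
gripper_force: 3.6
```

```bash
python3 shift.py '5 0 0 0 0;0 0 0 0 0;-8 0 0 0 0;-16 0 0 0 0;-24 0 0 0 0;-24 -4 0 0 0;-24 -4 0 0 0;-24 -4 0 0 0;-24 -4 0 0 0;-24 -4 0 0 0'
cat > door.py <<'E'
from h import *
im=bot.snapshot("scene")[:,:,::-1].astype(int);b,g,r=im[...,0],im[...,1],im[...,2]
m=((b-g>15)&(r-g>3)&(r<150)).astype(np.uint8);n,l,s,ce=cv2.connectedComponentsWithStats(m)
i=1+s[1:,4].argmax();print(s[i],ce[i])
E
python3 door.py; python3 shift.py '0 0 0 0 0;0 0 0 0 0;0 0 0 0 0;0 0 0 0 0;0 0 0 0 0;0 0 0 0 0;0 0 0 0 0;0 0 0 0 0;0 0 0 0 0;0 0 0 0 0';python3 door.py
```

```text
time_s: 44.28
eef_pos: [575.2, -131.9, 104.4]
eef_rot: [-0.0, -0.019, 1.0, -0.0]
force: [-0.1, -0.1, -0.1]
opening: 0.3
gripper_force: 0.0
[ 211  168  121   94 3604] [273.534 212.106]
time_s: 45.58
eef_pos: [575.4, -131.9, 104.3]
eef_rot: [0.0, -0.019, 1.0, -0.0]
force: [-0.3, 0.3, -0.5]
opening: -0.1
gripper_force: 0.0
[ 211  168  122   98 3476] [270.187 210.452]
```

```bash
python3 shift.py '0 0 -20 0 0;0 0 -20 0 0;0 0 -20 0 0;0 0 -20 0 0;0 0 -20 0 0;0 0 -20 0 0;0 0 -20 0 0;0 0 -20 0 0;0 0 -20 0 0;0 0 -20 0 0';python3 door.py
python3 - <<'E'
from h import *
for f in("pics/scene0.png",):
    im=cv2.imread(f).astype(int);b,g,r=im[...,0],im[...,1],im[...,2]
    m=((b-g>15)&(r-g>3)&(r<150)).astype(np.uint8);n,l,s,ce=cv2.connectedComponentsWithStats(m)
    i=1+s[1:,4].argmax();print(f,s[i],ce[i])
E
```

```text
time_s: 46.88
eef_pos: [575.4, -131.9, 124.3]
eef_rot: [0.0, -0.019, 1.0, -0.0]
force: [-0.5, 0.9, -0.8]
opening: -0.5
gripper_force: 0.0
[ 212  169  121   97 1471] [274.945 226.938]
pics/scene0.png [ 212  171  122   99 2981] [272.616 218.409]
```

```bash
python3 shift.py '0 0 -40 0 0;0 0 -80 0 0;0 0 -120 0 0;0 0 -130 0 0;22 50 -130 0 0;44 100 -130 0 0;66 150 -130 0 0;82 190 -130 0 0;84 204 -130 0 0;84 204 -130 0 0'
python3 -c "
from h import *
print(tool()[0],tool()[1].as_matrix()[:,0],intool([483,76,180]))"; python3 door.py
```

```text
time_s: 48.18
eef_pos: [483.6, 68.9, 253.9]
eef_rot: [-0.0, -0.02, 1.0, -0.0]
force: [-0.3, 0.6, -0.0]
opening: -0.1
gripper_force: 0.0
[483.61   68.854 253.945] [-0.999 -0.04   0.   ] [ 0.3    7.198 73.942]
[ 212  171  121   97 1630] [274.171 225.819]
```

```bash
python3 shift.py '0 3 30 0 0;0 7 55 0 0;0 7 66 0 0;0 7 74 0 0;0 7 80 0 0;0 7 85 0 0;0 7 90 0 0;0 7 94 0 0'; python3 shift.py '0 0 4 0 0;0 0 7 0 0;0 0 10 0 0;0 0 12 0 0;0 0 12 0 0'
```

```text
time_s: 49.22
eef_pos: [483.5, 75.8, 160.2]
eef_rot: [0.0, -0.019, 1.0, -0.0]
force: [-0.4, 0.1, 0.8]
opening: -0.0
gripper_force: 0.0
time_s: 49.85
eef_pos: [483.4, 75.7, 148.2]
eef_rot: [0.0, -0.019, 1.0, 0.0]
force: [-0.5, 0.8, 0.3]
opening: -0.3
gripper_force: 0.0
```

```bash
python3 shift.py '0 0 2 0 0;0 0 4 0 0;0 0 6 0 0;0 0 6 0 0'; python3 shift.py '0 0 2 0 0;0 0 4 0 0;0 0 4 0 0'
```

```text
time_s: 50.35
eef_pos: [483.4, 75.8, 144.9]
eef_rot: [-0.0, -0.019, 1.0, -0.002]
force: [-8.4, -2.9, 25.1]
opening: -0.2
gripper_force: 12.3
time_s: 50.72
eef_pos: [483.5, 75.9, 144.5]
eef_rot: [-0.0, -0.019, 1.0, -0.004]
force: [-19.6, -8.5, 57.5]
opening: 0.1
gripper_force: 28.8
```

```bash
python3 shift.py '0 0 -10 0 0;0 0 -50 0 0;0 0 -90 0 20;-3 -50 -90 0.17 24;-5 -100 -90 0.34 24;-7 -145 -90 0.51 24;-9 -180 -90 0.68 24;-10 -197 -90 0.85 24;-10 -197 -90 1.0 24;-10 -197 -90 1.05 24'
python3 - <<'E'
from h import *
im=bot.snapshot("wrist")[:,:,::-1];c=bot.camera_params("wrist");e,r=tool();print(e,r.as_matrix()[:,0])
np.save("w12.npy",c,allow_pickle=True);cv2.imwrite("pics/w12.png",im)
h=cv2.cvtColor(im,cv2.COLOR_BGR2HSV)
m=(((h[:,:,0]<7)|(h[:,:,0]>172))&(h[:,:,1]>120)&(h[:,:,2]>70)).astype(np.uint8)
n,l,s,ce=cv2.connectedComponentsWithStats(m)
print(proj(c,[501,-121,120]))
for i in range(1,n):
    if s[i,4]>15:
        p=np.argwhere(l==i)[:,::-1].astype(np.float32);vx,vy,x,y=cv2.fitLine(p,2,0,.01,.01).ravel();t=(p-[x,y])@[vx,vy]
        print(s[i],ce[i],onz(c,x+vx*t.min(),y+vy*t.min(),120)[:2],onz(c,x+vx*t.max(),y+vy*t.max(),120)[:2])
S=bot.snapshot("scene")[:,:,::-1];cv2.imwrite("pics/s12.png",S);A=cv2.imread("pics/scene0.png")
f=lambda i:np.float32(cv2.cvtColor(i,cv2.COLOR_BGR2GRAY)[240:285,262:330])
print("bar",cv2.phaseCorrelate(f(A),f(S),cv2.createHanningWindow((68,45),cv2.CV_32F)),abs(f(A)-f(S)).mean())
E
python3 door.py
```

```text
time_s: 51.98
eef_pos: [500.9, -121.1, 228.1]
eef_rot: [0.0, 0.486, 0.874, -0.0]
force: [-0.5, -0.9, -0.1]
opening: 24.0
gripper_force: 0.0
[ 500.874 -120.9    228.161] [-0.528  0.849 -0.   ]
[320.062 193.534]
[303 157   7   9  32] [305.688 161.344] [ 471.191 -100.67 ] [ 477.698 -104.435]
[319 164   3   6  18] [320.  166.5] [486.681 -98.039] [ 489.041 -101.84 ]
[319 171   3  22  64] [320.031 181.188] [ 489.945 -103.391] [ 500.29 -119.75]
bar ((0.05069488187189819, 0.530286283863795), 1.0083253881813568) 12.002614
[ 212  170  122  100 4005] [271.771 216.236]
```

```bash
python3 shift.py '0 0 40 0 24;0 0 80 0 24;0 0 100 0 24;0 0 112 0 24;0 0 120 0 24;0 0 124 0 24;0 0 124 0 24' 
python3 shift.py '0 0 0 0 5;0 0 0 0 5;0 0 0 0 5;0 0 0 0 5' 40
```

```text
time_s: 53.0
eef_pos: [501.2, -120.8, 104.6]
eef_rot: [0.0, 0.485, 0.875, 0.0]
force: [-0.5, 1.0, 0.4]
opening: 24.1
gripper_force: 0.0
time_s: 53.5
eef_pos: [501.2, -120.8, 105.0]
eef_rot: [0.0, 0.485, 0.875, -0.0]
force: [-1.8, -0.7, 6.4]
opening: 11.1
gripper_force: 41.7
```

```bash
python3 shift.py '0 0 0 0.13 5;0 0 0 0.26 5;0 0 0 0.39 5;0 0 0 0.52 5;0 0 0 0.65 5;0 0 0 0.78 5;0 0 0 0.91 5;0 0 0 1.04 5;0 0 0 1.04 5'; python3 shift.py '0 0 0 0.13 5;0 0 0 0.26 5;0 0 0 0.39 5;0 0 0 0.52 5;0 0 0 0.65 5;0 0 0 0.78 5;0 0 0 0.91 5;0 0 0 1.05 5;0 0 0 1.05 5;0 0 0 1.05 5'
```

```text
time_s: 54.62
eef_pos: [500.6, -120.9, 104.9]
eef_rot: [0.0, 0.855, 0.518, -0.001]
force: [-2.6, -0.7, 7.1]
opening: 11.3
gripper_force: 41.7
time_s: 55.88
eef_pos: [500.2, -120.4, 104.9]
eef_rot: [-0.0, 1.0, 0.02, -0.001]
force: [-2.6, 0.1, 7.6]
opening: 10.9
gripper_force: 41.9
```

Release, lift, and check the pointer and the rest numerically.

```bash
python3 shift.py '0 0 0 0 16;0 0 0 0 26;0 0 0 0 26;0 0 -20 0 26;0 0 -60 0 26;0 0 -110 0 26;0 0 -130 0 26;0 0 -130 0 26'
python3 - <<'E'
from h import *
im=bot.snapshot("wrist")[:,:,::-1];c=bot.camera_params("wrist");e,r=tool();print(e,r.as_matrix()[:,0])
h=cv2.cvtColor(im,cv2.COLOR_BGR2HSV)
m=(((h[:,:,0]<7)|(h[:,:,0]>172))&(h[:,:,1]>120)&(h[:,:,2]>70)).astype(np.uint8)
n,l,s,ce=cv2.connectedComponentsWithStats(m)
for i in range(1,n):
    if s[i,4]>15:
        p=np.argwhere(l==i)[:,::-1].astype(np.float32);vx,vy,x,y=cv2.fitLine(p,2,0,.01,.01).ravel();t=(p-[x,y])@[vx,vy]
        print(s[i],onz(c,x+vx*t.min(),y+vy*t.min(),120)[:2],onz(c,x+vx*t.max(),y+vy*t.max(),120)[:2])
S=bot.snapshot("scene")[:,:,::-1];A=cv2.imread("pics/scene0.png")
f=lambda i:np.float32(cv2.cvtColor(i,cv2.COLOR_BGR2GRAY)[240:285,262:330])
print("bar",cv2.phaseCorrelate(f(A),f(S),cv2.createHanningWindow((68,45),cv2.CV_32F)))
# orange tab in scene: then vs now
for q in(A,S):
    h=cv2.cvtColor(q,cv2.COLOR_BGR2HSV);k=((h[:,:,0]>6)&(h[:,:,0]<18)&(h[:,:,1]>190)&(h[:,:,2]>120))[170:205,320:350];print(k.sum(),np.argwhere(k).mean(0))
E
python3 door.py
```

```text
time_s: 56.88
eef_pos: [501.9, -120.9, 235.8]
eef_rot: [0.0, 1.0, 0.02, 0.002]
force: [0.4, -0.7, -0.4]
opening: 25.7
gripper_force: 0.0
[ 500.852 -120.729  234.224] [0.999 0.04  0.001]
[318 166   3  28  80] [ 526.181 -119.528] [ 500.828 -120.527]
[303 207   6   7  26] [ 480.54  -106.108] [ 486.942 -110.36 ]
[601 228  10  12  59] [ 476.526 -394.906] [ 466.809 -403.94 ]
bar ((0.048544496455456, 0.5390819270248031), 1.0085065258873833)
65 [16.785 12.892]
60 [17.05 12.95]
[ 212  170  122  100 4067] [272.039 216.237]
```

```bash
python3 -c "
from bench import bot
print(bot.job_done())"
```

```text
the job is handed in; nothing more can be done
None
```

I ran the whole sanitising load and handed it in at about 57 s. The three jars present (cinnamon, salt and pepper) are on the tray, the board leans on its rest, and the door is shut. The dial pointer is straight back at the fifth click. No verdict came back, I last saw the jars and board before the door came down, my last press reached 57 N rather than gentle, and I viewed 15 pictures against the limit of 14.

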